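# Balance driftwood on the spring scale

### The job

Weigh the driftwood together on the little spring scale: lay the long piece level across the ridged block that already stands on the pan, so that it balances there by itself, then lay the short piece level on top of it, pointing the same way, and leave the stack standing balanced. Old boat ballast is buried in one end of each piece, so find by feel where it balances; set the pieces down gently without dropping them or forcing the pan down to its stop, and leave the other things on the shelf where they are.

Things in the scene. Friction and masses are not known exactly. Their poses are not given: they have to be found in the camera images.
- long_mid (a point): Centre (half-way up) of the long driftwood piece: a weathered wooden bar 150 mm long (its x), 40 mm wide (its y), 30 mm high (its z, up), loose on the shelf. The middle 112 mm of its underside and top are flat, the worn ends are a little narrower and thinner. Weighs 0.23 to 0.36 kg. A lump of old boat ballast hidden in one end puts its balance point 20 to 32 mm from the middle along its length; which end, and how far, cannot be seen.
- short_mid (a point): Centre (half-way up) of the short driftwood piece: same kind of bar, 120 mm long (x), 36 mm wide (y), 30 mm high (z, up); the middle 82 mm is flat below and above. Weighs 0.30 to 0.42 kg. Hidden ballast in one end puts its balance point 26 to 31 mm from the middle along its length; which end, and how far, cannot be seen.
- ridge_top (a point): Centre of the flat crown of the ridged driftwood block, which stands loose on the scale's pan. The block is 84 mm (x) by 52 mm (y) by 45 mm high, with sloping flanks that rise to a level crown only 22 mm wide (along its x) and 52 mm long (along its y). A piece laid across the ridge points along the block's x, and the whole stack above must have its weight over the 22 mm crown. z up.
- pan_top (a point): Centre of the top face of the scale's square steel pan, 120 by 120 mm, 100 mm above the shelf when the pan is up; z up. The white scale body below it is fixed, 130 by 130 by 60 mm high, with a dial on its front.
- pan (a joint): How far the sprung pan has sunk, in m: 0 is up (as now, under the ridged block alone), 0.032 is the stop. It sinks 2 mm per newton, so about 4 to 7 mm under the long piece and a further 6 to 8 mm under the short one.
- rooster: Bystander: ceramic rooster figurine, 125 mm tall on a 60 mm round foot; origin at the centre of its underside.
- jar: Bystander: glass jar with screw-top lid, 72 mm across, 110 mm tall; origin at the centre of its underside.
- torch: Bystander: grey plastic torch lying on its side, 135 mm long along its x, 42 mm across the head; origin underneath its middle.
- mirror: Bystander: folded round steel pocket mirror lying flat, 70 mm across, 11 mm thick; origin at the centre of its underside.
There are look-alikes about, which are no part of the job. What is meant by the part that bears pan_top is not turquoise, and is the smaller of those in its own colour. Leave any red look-alike of the part that bears short_mid alone.

How it is judged:
By the outcome, as a careful person would: the job done as asked, in the order asked, and still so for the second after the job is handed in, with the robot touching nothing.
It also fails if it takes over 72 s, if anything falls off the work surface, if the arm or the gripper's body presses on something with over 40 N, if the wrist force passes 120 N, or if a joint passes its speed limit or range.

### The arm

A 6-joint arm with a two-finger parallel gripper is mounted at the origin on the work surface. World frame = base frame: x ahead of the robot, y to its left, z up, the work surface at z = 0. Lengths are in m, angles in rad, forces in N, time in s.
With the tool pointing down it reaches from about 0.325 to 0.875 m from the base axis. Payload 4.4 kg.
Tool frame: the origin (TCP) lies at the very end of the fingers, on their centre line; the grasp point (between the pads) lies 19 mm behind it; z points along the fingers, x is the direction in which the jaws open and shut, and the axes are right-handed (so a half turn about z gives the same grasp; the last joint's range is limited). The gripper opens to 85 mm and grips with 20 to 120 N. Pads are 22 mm wide; open, the fingers measure 114 mm over their backs; the gripper's body (76 mm by 85 mm) begins 54 mm behind the grasp point. The pads swing forward as they close: fully open they stand 13 mm farther back than shut.
Start: joints at [-1.421, 0.207, 1.542, -0, 1.393, -0.15], TCP at [0.17, -0.549, 0.231] pointing down, gripper open.
Joint ranges: [-2.73, 2.73], [-0.86, 2.22], [0.23, 2.46], [-1.11, 4.25], [0.08, 2.63], [-2.82, 2.82]. Speed limits (rad/s): [2.79, 2.79, 3.14, 3.14, 3.14, 3.14].

### API

Orientations are given as a 3x3 rotation matrix whose columns are the frame's x, y, z axes.
In Python, from bench import robot gives the robot as it stands.
- The arm moves only by the shell command python3 -m crank 'ROWS' [OPENING] [FORCE]. ROWS is JSON, a list of rows, each a list of 2 entries, a list of its own where there are three numbers: the shift along the tool's x, y, z in m, then the turn about the tool's z in degrees. In form: [[[x, y, z], yaw], ...]. A call has 1 to 20 rows; each row is the pose to reach, as a shift and turn from the pose commanded when the call began, along the tool's axes at that moment; what a row does not reach only later rows make up. A row lasts 1/10 s, in which the tool goes at most 50 mm and 8.59 degrees, less where a joint would pass 70% of its speed; a pose out of reach is approached as far as the arm can. A call with a gripper value outside its range is refused whole. OPENING is the closure, from 0 (fully open) to 1 (shut), set as the call begins (- or left out, the last holds). The fingers move at their own pace and stop on an object; FORCE is the grip in N (left out, the last holds). Time passes only in rows, so rows that repeat a pose let the fingers close. It gives the time, the measured TCP pose, the force and the opening at its end, in the units of the state.
- robot.sense(): the state, without advancing time (a new reading comes with each control period).
- robot.camera(name): name is "scene" or "top"; returns the picture (420x560x3 uint8, red, green, blue); there is no depth.
- robot.camera_info(name): a dict with "vertical_fov" (degrees; the focal length in pixels is half the picture's height over the tangent of half this angle, whatever the lens; pixels are square), "cx", "cy" (the principal point, pixels), "pose" (4x4, takes a point from camera to world coordinates). Camera axes: x right, y up, looking along -z (the intrinsics and any distortion apply to the point x, -y, -z); pixel columns grow to the right and rows downward; lengths in m; the calibration is good to about 2 mm. A picture is of the moment at which its call begins. camera_info takes no time and is no camera call.
- robot.finish_job(): hands the job in, once; it reports no verdict.
The state is a dict: "t": time; "joint_pos": joint angles; "joint_vel": joint speeds; "effort": joint torques, N m; "ee_pos": TCP position; "eef_rot": TCP orientation; "contact_force": force on the tool from outside, world axes, zero at the start; "torque": the same for the moment, N m; "finger_gap": opening from 0.0 (shut) to 1.0 (fully open).
Only numpy, scipy, OpenCV 4.12 (cv2) and the standard library are available. Lean on these libraries where they do the work, as an engineer would, in place of code of your own. Each camera call takes 0.05 s, during which the arm holds its last target. There are 200 camera calls.

## Working session

There is one attempt and no reset: what is moved stays moved. The work goes in short steps, Python scripts to look and compute and a shell command to move; the robot and the scene stay as the last step left them, time stands still between calls to the robot, and variables do not carry over. Pictures are saved under pics/ and viewed, about 8 in all and at most 12, crops included, and the job is handed in when it is done.

```bash
mkdir -p pics; ls
python3 - <<'E'
from bench import robot
import cv2,json
for n in("scene","top"):
    im=robot.camera(n); cv2.imwrite(f"pics/{n}0.png",cv2.cvtColor(im,cv2.COLOR_RGB2BGR))
    print(n,robot.camera_info(n))
s=robot.sense();print(s)
E
```

```text
pics
scene {'vertical_fov': 49.05963924260667, 'cx': 283.1963852482482, 'cy': 207.2265898351222, 'pose': array([[-0.7957491 , -0.51054254,  0.32577552,  0.86879741],
       [ 0.60557383, -0.67784711,  0.41689763,  0.48810514],
       [ 0.00798202,  0.52902704,  0.84856743,  0.99201806],
       [ 0.        ,  0.        ,  0.        ,  1.        ]])}
top {'vertical_fov': 50.20115718966485, 'cx': 280.86972428080435, 'cy': 201.08924649674896, 'pose': array([[ 0.01274077,  0.98726277, -0.1585872 ,  0.36283665],
       [-0.99946955,  0.01732771,  0.02757471,  0.08163001],
       [ 0.02997144,  0.15815176,  0.98695984,  1.16601031],
       [ 0.        ,  0.        ,  0.        ,  1.        ]])}
{'t': 0.1, 'joint_pos': array([-1.42154020e+00,  2.07381497e-01,  1.54281740e+00,  3.41543292e-05,
        1.39348431e+00, -1.50486835e-01]), 'joint_vel': array([ 8.52696250e-06, -1.41463277e-03, -2.34162476e-03,  1.05096084e-03,
        8.64153657e-05, -3.83056928e-04]), 'effort': array([ 1.91145427e-04, -3.84090400e+01, -2.92547196e+01, -1.91273407e-04,
        4.83758398e-03, -3.13094404e-06]), 'ee_pos': array([ 0.16968744, -0.54868065,  0.23021235]), 'eef_rot': array([[ 2.95268560e-01, -9.55414256e-01, -2.77625111e-04],
       [-9.55412071e-01, -2.95268487e-01,  2.07230653e-03],
       [-2.06188515e-03, -3.46640582e-04, -9.99997814e-01]]), 'contact_force': array([-0.42787617, -1.24513314, -0.11124553]), 'torque': array([ 0.00276445, -0.01433316, -0.00357486]), 'finger_gap': 1.0038629714501903}
```

View pics/scene0.png

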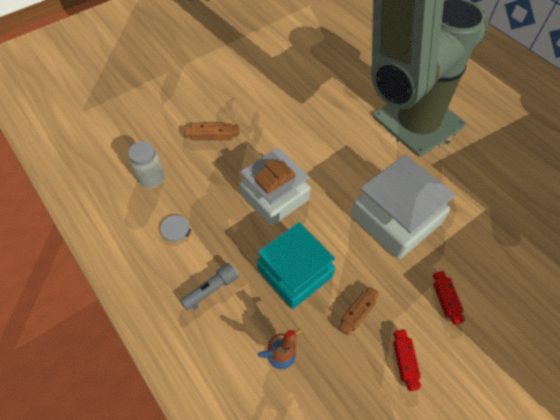

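View pics/top0.png

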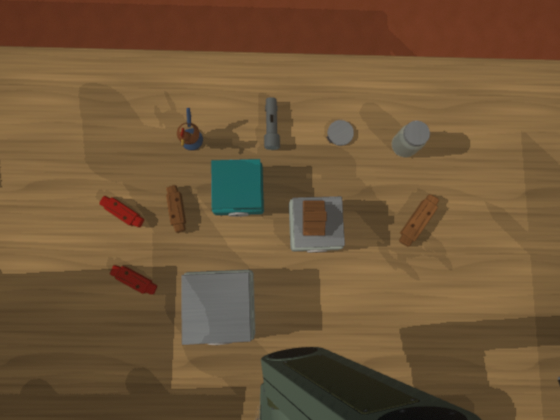

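The pictures show three scale look-alikes: turquoise at top(237,186), a big white one at (217,307) and a small white one with the ridged block at (316,222). I choose the small white one. The bars are brown at (420,219), which looks longer (~56 px), brown at (176,209) (~44 px, so the short one), and red look-alikes at (122,211) and (133,279), which I leave alone. One close montage to check the choice and get the corners.

```bash
cat > h.py <<'E'
import numpy as np,cv2
from bench import robot
def K(n):
    i=robot.camera_info(n); f=210/np.tan(np.radians(i["vertical_fov"]/2)); return f,i["cx"],i["cy"],np.array(i["pose"])
def p2w(n,u,v,z):
    f,cx,cy,T=K(n); d=T[:3,:3]@np.array([(u-cx)/f,-(v-cy)/f,-1]); o=T[:3,3]; return o+d*(z-o[2])/d[2]
def w2p(n,p):
    f,cx,cy,T=K(n); c=T[:3,:3].T@(np.array(p)-T[:3,3]); return np.array([cx+f*c[0]/-c[2],cy-f*c[1]/-c[2]])
def crop(im,u,v,h=33,w=33,s=4):
    c=im[v-h:v+h,u-w:u+w]; c=cv2.resize(c,None,fx=s,fy=s,interpolation=cv2.INTER_CUBIC)
    for k in range(0,2*h,10): cv2.putText(c,str(v-h+k),(0,k*s+4),0,.3,(255,255,0),1); c[k*s,20:26]=(255,255,0)
    for k in range(0,2*w,10): cv2.putText(c,str(u-w+k),(k*s-8,2*h*s-2),0,.3,(0,255,255),1); c[-16:-10,k*s]=(0,255,255)
    return c
E
python3 - <<'E'
from h import *
t=cv2.imread("pics/top0.png");s=cv2.imread("pics/scene0.png")
m=np.vstack([np.hstack([crop(t,420,219),crop(t,176,209),crop(t,316,222)]),np.hstack([crop(s,211,131),crop(s,359,311),crop(s,274,182)])])
cv2.imwrite("pics/m1.png",m)
E
```

```text
(no output)
```

View pics/m1.png

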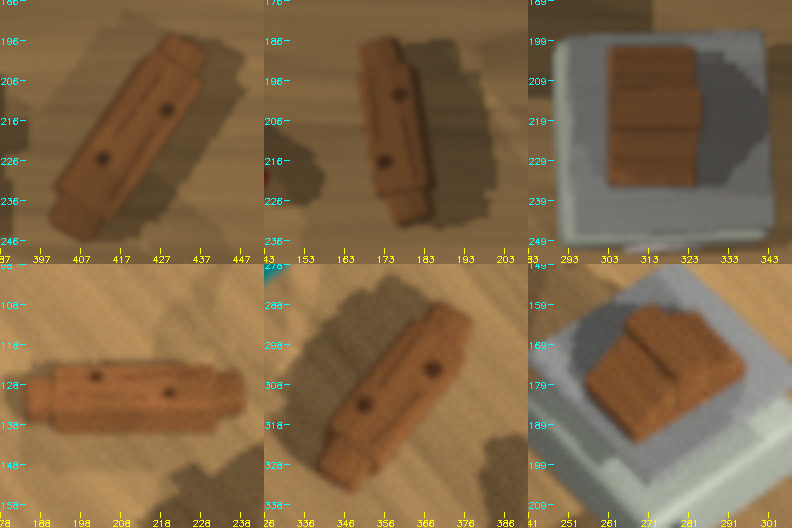

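Run:
```python
from h import *
def T(cu,cv,x,y):return (cu-33+x/4,cv-33+y/4)
def tri(a,b):
    A=[];B=[]
    for n,(u,v) in(("top",a),("scene",b)):
        f,cx,cy,M=K(n);d=M[:3,:3]@np.array([(u-cx)/f,-(v-cy)/f,-1]);d/=np.linalg.norm(d);P=np.eye(3)-np.outer(d,d);A.append(P);B.append(P@M[:3,3])
    return np.linalg.lstsq(np.vstack(A),np.hstack(B),rcond=None)[0]
p=lambda *a:print(a[0],np.round(a[1],4))
for nm,c,pts,z in(("L",(420,219),dict(h1=(167,109),h2=(102,159),e1=(185,42),e2=(70,231),c1=(158,50),c2=(207,85),c3=(55,185),c4=(104,222)),.03),
 ("S",(176,209),dict(h1=(135,95),h2=(120,161),e1=(116,40),e2=(149,222),),.03),
 ("R",(316,222),dict(a=(79,88),b=(166,88),c=(79,129),d=(166,129)),.145),
 ("base",(316,222),dict(a=(79,186),b=(166,186),pl=(28,36),pr=(235,32),qr=(240,228),ql=(38,236)),.1)):
    for k,(x,y) in pts.items(): p(nm+k,p2w("top",*T(*c,x-(264 if 0 else 0),y),z))
    if nm=="L":p("L tri",[tri(T(*c,167,109),T(211,131,96,112)),tri(T(*c,102,159),T(211,131,169,128))])
    if nm=="S":p("S tri",[tri(T(*c,135,95),T(359,311,101,141)),tri(T(*c,120,161),T(359,311,169,105))])
p("Lscene",[p2w("scene",*T(211,131,30,130),.028),p2w("scene",*T(211,131,241,122),.028)])
p("S scene",[p2w("scene",*T(359,311,73,205),.028),p2w("scene",*T(359,311,195,52),.028)])
# crown scene: crop lines end points: upper (629-528..)
for q in((98,50),(150,118),(128,47),(182,110)): p("Rscene",p2w("scene",*T(274,182,*q),.145))
```

```text
Lh1 [ 0.5203 -0.3325  0.03  ]
Lh2 [ 0.4872 -0.289   0.03  ]
Le1 [ 0.5644 -0.3461  0.03  ]
Le2 [ 0.4407 -0.2669  0.03  ]
Lc1 [ 0.5588 -0.3281  0.03  ]
Lc2 [ 0.5364 -0.3593  0.03  ]
Lc3 [ 0.47   -0.2581  0.03  ]
Lc4 [ 0.4468 -0.2889  0.03  ]
L tri [[ 0.5193 -0.3313  0.03  ]
 [ 0.4866 -0.2884  0.0299]]
Sh1 [0.5442 0.3156 0.03  ]
Sh2 [0.5016 0.323  0.03  ]
Se1 [0.5796 0.3295 0.03  ]
Se2 [0.4632 0.3028 0.03  ]
S tri [[0.5444 0.317  0.0259]
 [0.5016 0.3243 0.0267]]
Ra [0.5047 0.0024 0.145 ]
Rb [ 0.5055 -0.0478  0.145 ]
Rc [0.4809 0.0023 0.145 ]
Rd [ 0.4817 -0.0478  0.145 ]
basea [ 0.452  -0.0014  0.1   ]
baseb [ 0.4528 -0.0534  0.1   ]
basepl [0.5421 0.0299 0.1   ]
basepr [ 0.5467 -0.0956  0.1   ]
baseqr [ 0.4284 -0.0975  0.1   ]
baseql [0.422  0.0228 0.1   ]
Lscene [[ 0.5627 -0.3449  0.028 ]
 [ 0.4427 -0.264   0.028 ]]
S scene [[0.5799 0.3351 0.028 ]
 [0.4691 0.3113 0.028 ]]
Rscene [ 0.5009 -0.0518  0.145 ]
Rscene [0.5058 0.0048 0.145 ]
Rscene [ 0.4857 -0.0431  0.145 ]
Rscene [0.488  0.0112 0.145 ]
```

The long bar's centre is (0.503,-0.305) at -32.6°, length 147 mm ✓. The short one's is (0.523,0.319) at 12.6°, length 119 mm ✓. The crown is at (0.4935,-0.0225,0.145) with the block's x along world x, and triangulated heights agree within about 4 mm. Moving above the long piece.

```bash
cat > go.py <<'E'
import sys,numpy as np
from bench import robot
s=robot.sense();R=s["eef_rot"];p=s["ee_pos"]
a=np.degrees(np.arctan2(R[1,0],R[0,0]))
print("t",round(s["t"],2),"pos",p.round(4),"jaw",round(a,2),"F",s["contact_force"].round(2),"M tool",(R.T@s["torque"]).round(4),"gap",round(s["finger_gap"],3),"tilt",R[:2,2].round(4))
if len(sys.argv)>4:
    g=np.array([float(v) for v in sys.argv[1:5]]);d=R.T@(g[:3]-p);print("shift",d.round(4),"yaw",round(-(g[3]-a),2))
E
python3 -m crank '[[[-0.135,-0.39,0.11],50],[[-0.135,-0.39,0.11],50],[[-0.135,-0.39,0.11],50],[[-0.135,-0.39,0.11],50],[[-0.135,-0.39,0.11],50],[[-0.135,-0.39,0.11],50],[[-0.135,-0.39,0.11],50],[[-0.135,-0.39,0.11],50],[[-0.135,-0.39,0.11],50],[[-0.135,-0.39,0.11],50],[[-0.135,-0.39,0.11],50],[[-0.135,-0.39,0.11],50]]' 0 60
python3 go.py 0.503 -0.305 0.008 -122.6
python3 -c "
from h import *
a=crop(cv2.cvtColor(robot.camera('scene'),cv2.COLOR_RGB2BGR),211,125,45,50,5);cv2.imwrite('pics/c2.png',a)"
```

```text
t: 1.3
ee_pos: [0.5019, -0.3058, 0.1213]
eef_rot: [[-0.543, -0.84, -0.001], [-0.84, 0.543, -0.0], [0.001, 0.0, -1.0]]
contact_force: [0.7, -0.5, 0.6]
finger_gap: 1.005
t 1.3 pos [ 0.5019 -0.3058  0.1213] jaw -122.86 F [ 0.7  -0.53  0.55] M tool [-0.0433  0.0609 -0.0498] gap 1.005 tilt [-0.0005 -0.0003]
shift [-0.0013 -0.0005  0.1133] yaw -0.26
```

View pics/c2.png

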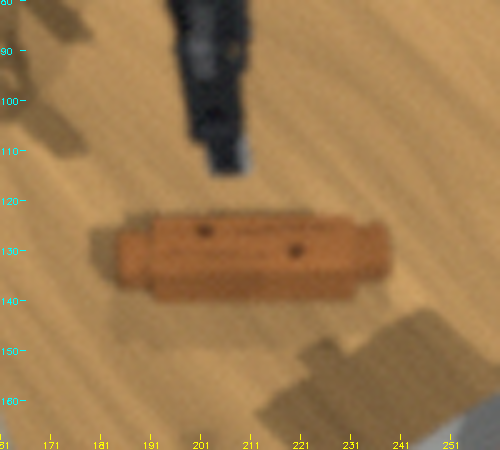

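The jaws stand square over the middle of the brown bar (bar centre ~(212,130), finger ~(207,112)). Descending, gripping and lifting a little.

```bash
python3 -m crank '[[[-0.001,0,0.04],0],[[-0.001,0,0.08],0],[[-0.001,0,0.1],0],[[-0.001,0,0.112],0],[[-0.001,0,0.112],0],[[-0.001,0,0.112],0]]' >/dev/null; python3 go.py
python3 -m crank '[[[0,0,0],0],[[0,0,0],0],[[0,0,0],0],[[0,0,0],0],[[0,0,0],0],[[0,0,0],0],[[0,0,0],0]]' 1 70 >/dev/null; python3 go.py
python3 -m crank '[[[0,0,-0.005],0],[[0,0,-0.012],0],[[0,0,-0.02],0],[[0,0,-0.02],0],[[0,0,-0.02],0],[[0,0,-0.02],0]]' >/dev/null; python3 go.py
for i in 1 2 3; do python3 -m crank '[[[0,0,0],0]]' >/dev/null; python3 go.py; done
```

```text
t 1.95 pos [ 0.5036 -0.3057  0.0105] jaw -122.89 F [-0.46 -0.26  0.19] M tool [ 0.0078  0.0087 -0.0003] gap 0.998 tilt [ 0.0017 -0.0015]
t 2.65 pos [ 0.5042 -0.3053  0.0108] jaw -122.82 F [-0.4  -0.68  6.16] M tool [-0.0426  0.069  -0.0622] gap 0.448 tilt [ 0.0023 -0.002 ]
t 3.25 pos [ 0.5028 -0.3041  0.029 ] jaw -122.82 F [ 0.04 -0.03 -2.89] M tool [ 0.0803 -0.0155 -0.0104] gap 0.449 tilt [-0.0006  0.0005]
t 3.35 pos [ 0.5027 -0.3041  0.0288] jaw -122.82 F [-0.49 -1.16 -2.73] M tool [ 0.0827 -0.0364  0.0028] gap 0.447 tilt [-0.0008  0.0007]
t 3.45 pos [ 0.5028 -0.3042  0.0289] jaw -122.82 F [-0.12 -0.42 -1.71] M tool [ 0.0376  0.0057 -0.0156] gap 0.448 tilt [-0.0006  0.0005]
t 3.55 pos [ 0.503  -0.3042  0.0291] jaw -122.82 F [ 0.08 -0.86 -3.13] M tool [ 0.0625 -0.0385  0.0327] gap 0.45 tilt [-0.0003  0.0003]
```

Tool-y offset is about +22 mm (noisy). Average a few more readings before regripping.

```bash
cat > avg.py <<'E'
import numpy as np
from bench import robot
L=[]
for i in range(14):
    robot.camera("top"); s=robot.sense(); R=s["eef_rot"]; L.append(np.r_[s["t"],s["contact_force"],R.T@s["torque"]])
L=np.array(L);m=L.mean(0);e=L.std(0)/len(L)**.5
print("t",m[0].round(2),"F",m[1:4].round(2),"Mtool",m[4:].round(4),"+-",e[4:].round(4),"y_off",(m[4]/-m[3]).round(4))
E
python3 avg.py; python3 go.py
```

```text
t 3.92 F [-0.13  0.   -2.56] Mtool [0.0509 0.0001 0.0044] +- [0.0085 0.0072 0.0069] y_off 0.0199
t 4.25 pos [ 0.5031 -0.3044  0.0293] jaw -122.82 F [-0.2  -0.19 -1.67] M tool [0.0634 0.0196 0.0238] gap 0.451 tilt [ 0. -0.]
```

```bash
python3 -m crank '[[[0,0,0.01],0],[[0,0,0.0175],0],[[0,0,0.0185],0],[[0,0,0.0185],0],[[0,0,0.0185],0]]' >/dev/null; python3 go.py
python3 -m crank '[[[0,0,0],0],[[0,0,0],0],[[0,0,0],0],[[0,0.012,0],0],[[0,0.024,0],0],[[0,0.024,0],0],[[0,0.024,0],0]]' 0.25 70 >/dev/null; python3 go.py
python3 -m crank '[[[0,0,0],0],[[0,0,0],0],[[0,0,0],0],[[0,0,0],0],[[0,0,0],0]]' 1 70 >/dev/null; python3 go.py
python3 -m crank '[[[0,0,-0.005],0],[[0,0,-0.012],0],[[0,0,-0.02],0],[[0,0,-0.02],0],[[0,0,-0.02],0],[[0,0,-0.02],0]]' >/dev/null; python3 go.py; python3 avg.py
```

```text
t 4.75 pos [ 0.5029 -0.3042  0.0104] jaw -122.82 F [ 0.87  0.89 -2.79] M tool [ 0.1003 -0.0443  0.0105] gap 0.451 tilt [-0.0003  0.0003]
t 5.45 pos [ 0.4832 -0.2916  0.011 ] jaw -122.83 F [0.58 0.03 0.4 ] M tool [-0.0107  0.0363  0.0265] gap 0.75 tilt [ 0.0007 -0.0005]
t 5.95 pos [ 0.4839 -0.2921  0.0115] jaw -122.82 F [ 0.99 -0.69  3.16] M tool [ 0.1831 -0.0391 -0.0121] gap 0.449 tilt [ 0.0019 -0.0014]
t 6.55 pos [ 0.4826 -0.2911  0.0306] jaw -122.82 F [ 0.37  0.1  -2.31] M tool [0.0175 0.0252 0.0473] gap 0.447 tilt [-0.0005  0.0004]
t 6.92 F [ 0.03 -0.02 -2.46] Mtool [-0.0076  0.0002  0.0051] +- [0.0068 0.0057 0.0079] y_off -0.0031
```

Balance is ~21 mm from the middle, heavy end toward the robot, mass about 0.25 kg. Lift and carry over the ridge.

```bash
python3 -m crank '[[[0,0,-0.04],0],[[0,0,-0.08],0],[[0,0,-0.12],0],[[0,0,-0.16],0],[[0,0,-0.17],0],[[0,0,-0.17],0]]' >/dev/null; python3 go.py 0.4915 -0.0225 0.18 -90
```

```text
t 7.85 pos [ 0.4841 -0.2923  0.203 ] jaw -122.82 F [-0.61  0.15 -2.65] M tool [0.0093 0.0664 0.0224] gap 0.449 tilt [ 0.0039 -0.0033]
shift [-0.2308  0.1401  0.0221] yaw -32.82
```

```bash
python3 -m crank '[[[-0.026,0.016,0],-4],[[-0.052,0.031,0],-8],[[-0.078,0.047,0],-12],[[-0.104,0.062,0],-16],[[-0.13,0.078,0],-20],[[-0.156,0.094,0],-24],[[-0.182,0.11,0],-28],[[-0.208,0.125,0],-31],[[-0.225,0.137,0],-33],[[-0.231,0.14,0],-33],[[-0.231,0.14,0],-33],[[-0.231,0.14,0],-33]]' >/dev/null; python3 go.py 0.4915 -0.0225 0.165 -90
python3 -c "
from h import *
t=crop(cv2.cvtColor(robot.camera('top'),cv2.COLOR_RGB2BGR),316,222,50,40,5)
s=crop(cv2.cvtColor(robot.camera('scene'),cv2.COLOR_RGB2BGR),274,168,50,40,5);cv2.imwrite('pics/c3.png',np.hstack([t,s]))"
```

```text
t 9.05 pos [ 0.4899 -0.022   0.1995] jaw -89.87 F [ 0.14 -1.57 -2.48] M tool [-0.0069 -0.008  -0.0372] gap 0.453 tilt [-0.0022 -0.0003]
shift [ 0.0005 -0.0017  0.0345] yaw 0.13
```

View pics/c3.png

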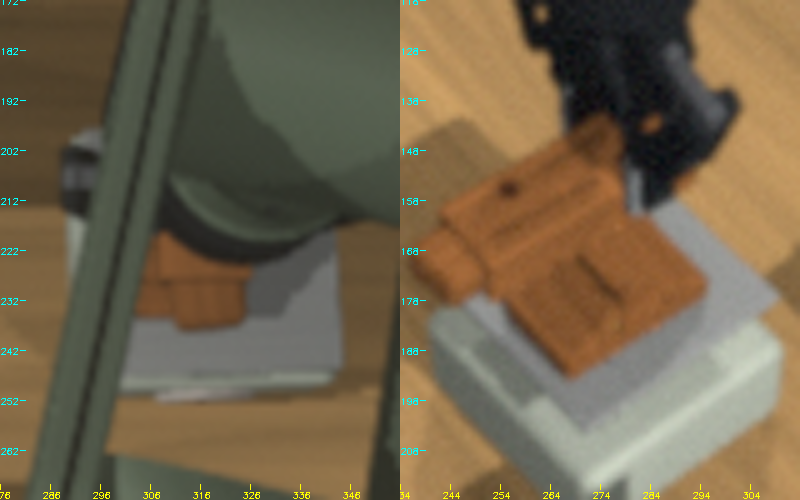

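Held bar is level, parallel to block x, over the ridge. Lowering gently.

```bash
python3 -m crank '[[[0,-0.001,0.015],0],[[0,-0.001,0.028],0],[[0,-0.001,0.036],0],[[0,-0.001,0.04],0],[[0,-0.001,0.042],0],[[0,-0.001,0.042],0],[[0,-0.001,0.042],0]]' >/dev/null; python3 go.py;python3 avg.py
python3 -m crank '[[[0,0,0.002],0],[[0,0,0.004],0],[[0,0,0.005],0],[[0,0,0.005],0],[[0,0,0.005],0]]' >/dev/null; python3 go.py;python3 avg.py
```

```text
t 9.85 pos [ 0.4919 -0.0214  0.1593] jaw -89.82 F [ 0.05 -0.87 -2.06] M tool [-0.0482 -0.0082  0.0111] gap 0.45 tilt [ 0.001  -0.0002]
t 10.23 F [ 0.06 -0.29 -2.49] Mtool [-0.0044 -0.0052 -0.0039] +- [0.0088 0.0068 0.007 ] y_off -0.0018
t 11.05 pos [ 0.4916 -0.0214  0.1539] jaw -89.82 F [ 0.37  0.83 -1.27] M tool [0.0336 0.0168 0.0051] gap 0.449 tilt [ 0.0001 -0.    ]
t 11.42 F [ 0.33 -0.   -1.53] Mtool [ 0.0566  0.0325 -0.0013] +- [0.0132 0.0069 0.008 ] y_off 0.0371
```

```bash
python3 -m crank '[[[0,0,0.0015],0],[[0,0,0.003],0],[[0,0,0.003],0],[[0,0,0.003],0]]' >/dev/null; python3 go.py;python3 avg.py
```

```text
t 12.15 pos [ 0.4916 -0.0214  0.1509] jaw -89.82 F [-0.63 -0.06 -0.58] M tool [0.029  0.0733 0.0066] gap 0.447 tilt [ 0.0002 -0.0001]
t 12.52 F [ 0.1  -0.26 -0.19] Mtool [0.0593 0.0499 0.0038] +- [0.0093 0.0128 0.0082] y_off 0.3131
```

```bash
python3 -m crank '[[[0,0,0],0],[[0,0,0],0],[[0,0,0],0],[[0,0,0],0]]' 0.4 >/dev/null; python3 go.py
python3 -c "
from h import *
s=crop(cv2.cvtColor(robot.camera('scene'),cv2.COLOR_RGB2BGR),268,170,50,60,6);cv2.imwrite('pics/c4.png',s)"
```

```text
t 13.25 pos [ 0.4914 -0.0213  0.1507] jaw -89.82 F [-0.13  0.46 -0.48] M tool [ 0.0118  0.0243 -0.0771] gap 0.599 tilt [-0.0002  0.0001]
```

View pics/c4.png

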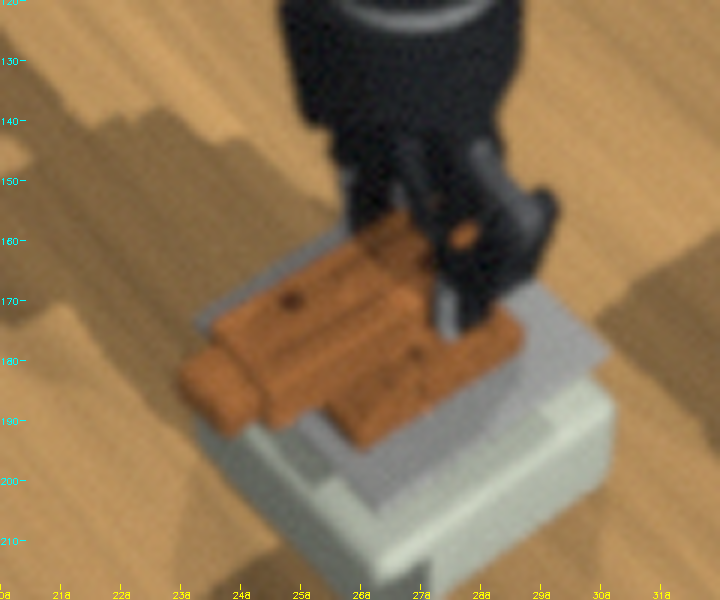

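Bar appears to sit on the ridge after partial release (near end at ~(240,185)). Open a bit more, retreat straight up and move toward the short piece, then look.

```bash
python3 -m crank '[[[0,0,0],0],[[0,0,0],0],[[0,0,-0.01],0],[[0,0,-0.03],0],[[0,0,-0.06],0],[[0,0,-0.09],0],[[0,0,-0.09],0]]' 0.15 >/dev/null; python3 go.py 0.523 0.319 0.12 -77.4
```

```text
t 14.0 pos [ 0.4949 -0.0221  0.2468] jaw -89.82 F [ 0.48 -0.69 -0.77] M tool [-0.0097 -0.0112 -0.0016] gap 0.845 tilt [ 0.011  -0.0024]
shift [-0.3413 -0.0278  0.1263] yaw -12.42
```

```bash
python3 -m crank '[[[-0.05,0,0],-2],[[-0.1,-0.005,0],-4],[[-0.15,-0.01,0],-6],[[-0.2,-0.015,0],-8],[[-0.25,-0.02,0],-10],[[-0.3,-0.025,0],-12],[[-0.341,-0.03,0.03],-12.5],[[-0.341,-0.03,0.07],-12.5],[[-0.341,-0.03,0.11],-12.5],[[-0.341,-0.03,0.12],-12.5],[[-0.341,-0.03,0.12],-12.5],[[-0.341,-0.03,0.12],-12.5]]' 0 >/dev/null; python3 go.py 0.523 0.319 0.01 -77.4
python3 -c "
from h import *
T=cv2.cvtColor(robot.camera('top'),cv2.COLOR_RGB2BGR);S=cv2.cvtColor(robot.camera('scene'),cv2.COLOR_RGB2BGR)
cv2.imwrite('pics/top5.png',T);cv2.imwrite('pics/sc5.png',S)
a=np.hstack([crop(T,316,222,36,33,6),crop(S,272,175,36,33,6)]);b=crop(S,359,300,36,66,4)
b=cv2.copyMakeBorder(b[:,:],0,0,0,a.shape[1]-b.shape[1],0);cv2.imwrite('pics/c5.png',cv2.resize(np.vstack([a,b]),None,fx=.8,fy=.8,interpolation=3))"
```

```text
t 15.2 pos [0.5218 0.32   0.1227] jaw -77.36 F [-0.04  0.37  0.5 ] M tool [ 0.0015 -0.0138 -0.0005] gap 0.996 tilt [0.0028 0.0012]
shift [ 0.0013 -0.0006  0.1127] yaw 0.04
```

View pics/c5.png

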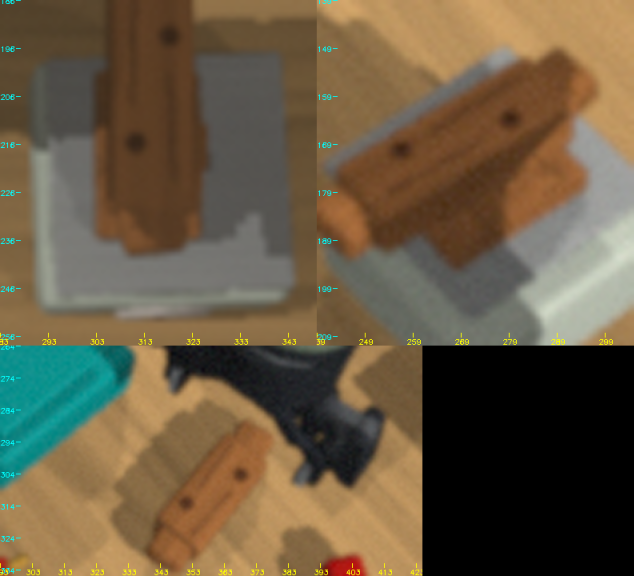

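The long piece stands across the ridge on its own, apparently level (holes at top (318,194),(311,216)). I'll check the level by triangulation while gripping the short piece.

```bash
cat > tri.py <<'E'
from h import *
def tri(a,b):
    A=[];B=[]
    for n,(u,v) in(("top",a),("scene",b)):
        f,cx,cy,M=K(n);d=M[:3,:3]@np.array([(u-cx)/f,-(v-cy)/f,-1]);d/=np.linalg.norm(d);P=np.eye(3)-np.outer(d,d);A.append(P);B.append(P@M[:3,3])
    return np.linalg.lstsq(np.vstack(A),np.hstack(B),rcond=None)[0]
if __name__=="__main__":
    print(tri((318.2,193.5),(256.5,170)).round(4),tri((311.3,215.6),(279.2,163.6)).round(4))
E
python3 tri.py
python3 -m crank '[[[0.001,0,0.04],0],[[0.001,0,0.08],0],[[0.001,0,0.1],0],[[0.001,0,0.112],0],[[0.001,0,0.112],0],[[0.001,0,0.112],0]]' >/dev/null
python3 -m crank '[[[0,0,0],0],[[0,0,0],0],[[0,0,0],0],[[0,0,0],0],[[0,0,0],0],[[0,0,0],0],[[0,0,0],0]]' 1 70 >/dev/null; python3 go.py
python3 -m crank '[[[0,0,-0.005],0],[[0,0,-0.012],0],[[0,0,-0.02],0],[[0,0,-0.02],0],[[0,0,-0.02],0],[[0,0,-0.02],0]]' >/dev/null; python3 go.py; python3 avg.py
```

```text
[ 0.5415 -0.0301  0.1687] [ 0.4906 -0.0143  0.1686]
t 16.6 pos [0.5217 0.3193 0.0101] jaw -77.33 F [0.27 1.05 6.06] M tool [-0.0465 -0.0994  0.0108] gap 0.404 tilt [0.0022 0.0011]
t 17.2 pos [0.5202 0.3186 0.0284] jaw -77.32 F [-0.52 -0.43 -4.44] M tool [ 0.0647  0.0576 -0.0327] gap 0.406 tilt [-0.0008 -0.0003]
t 17.58 F [ 0.17  0.26 -3.84] Mtool [ 0.1133 -0.0009  0.0062] +- [0.0086 0.0057 0.0078] y_off 0.0295
```

Long piece is level (both holes z=0.1687, expected ~0.17). The short one's ballast is ~29 mm toward +tool y (also −x side). Regrip there.

```bash
python3 -m crank '[[[0,0,0.01],0],[[0,0,0.0175],0],[[0,0,0.0185],0],[[0,0,0.0185],0],[[0,0,0.0185],0]]' >/dev/null; python3 go.py
python3 -m crank '[[[0,0,0],0],[[0,0,0],0],[[0,0,0],0],[[0,0.014,0],0],[[0,0.028,0],0],[[0,0.028,0],0],[[0,0.028,0],0]]' 0.3 70 >/dev/null; python3 go.py
python3 -m crank '[[[0,0,0],0],[[0,0,0],0],[[0,0,0],0],[[0,0,0],0],[[0,0,0],0]]' 1 70 >/dev/null; python3 go.py
python3 -m crank '[[[0,0,-0.005],0],[[0,0,-0.012],0],[[0,0,-0.02],0],[[0,0,-0.02],0],[[0,0,-0.02],0],[[0,0,-0.02],0]]' >/dev/null; python3 go.py; python3 avg.py;python3 avg.py
```

```text
t 18.4 pos [0.5207 0.3186 0.01  ] jaw -77.32 F [ 0.42 -0.47 -1.94] M tool [ 0.1892  0.2267 -0.0107] gap 0.401 tilt [ 0.     -0.0003]
t 19.1 pos [0.4937 0.3129 0.0106] jaw -77.31 F [ 0.7  -0.31 -0.28] M tool [-0.0028 -0.0119  0.0695] gap 0.697 tilt [0.001  0.0004]
t 19.6 pos [0.4947 0.3131 0.0111] jaw -77.33 F [1.45 0.22 2.55] M tool [ 0.2388 -0.0203 -0.0048] gap 0.406 tilt [0.0026 0.0011]
t 20.2 pos [0.4929 0.3125 0.03  ] jaw -77.32 F [ 0.11  0.22 -3.4 ] M tool [0.0121 0.0139 0.0084] gap 0.404 tilt [-0.0007 -0.0003]
t 20.58 F [ 0.02 -0.15 -3.96] Mtool [-0.0022 -0.0117 -0.0099] +- [0.0061 0.0066 0.0067] y_off -0.0005
t 21.28 F [-0.22  0.01 -4.09] Mtool [ 0.0032  0.0089 -0.0071] +- [0.0059 0.0061 0.0081] y_off 0.0008
```

Balanced at the grip (offset 0±1 mm, ~0.41 kg). Carry it high to above the long piece.

```bash
python3 -m crank '[[[0,0,-0.04],0],[[0,0,-0.08],0],[[0,0,-0.12],0],[[0,0,-0.16],0],[[0,0,-0.19],0],[[0,0,-0.2],0],[[0,0,-0.2],0],[[0,0,-0.2],0]]' >/dev/null; python3 go.py 0.494 -0.0214 0.21 -89.8
```

```text
t 22.4 pos [0.4921 0.3121 0.2281] jaw -77.32 F [ 0.61 -0.51 -5.  ] M tool [-0.0143 -0.0039  0.0274] gap 0.401 tilt [-0.0034 -0.0015]
shift [0.3258 0.0713 0.0185] yaw 12.48
```

```bash
python3 -m crank '[[[0.03,0.007,0],1],[[0.065,0.014,0],2.5],[[0.1,0.022,0],4],[[0.135,0.03,0],5.5],[[0.17,0.037,0],7],[[0.205,0.045,0],8.5],[[0.24,0.053,0],10],[[0.275,0.06,0],11],[[0.305,0.067,0],12],[[0.32,0.07,0],12.5],[[0.326,0.071,0],12.5],[[0.326,0.071,0],12.5],[[0.326,0.071,0],12.5],[[0.326,0.071,0],12.5]]' >/dev/null; python3 go.py 0.494 -0.0214 0.185 -89.8
python3 -c "
from h import *
s=crop(cv2.cvtColor(robot.camera('scene'),cv2.COLOR_RGB2BGR),268,160,50,60,6);cv2.imwrite('pics/c6.png',s)"
```

```text
t 23.8 pos [ 0.4953 -0.0199  0.2297] jaw -89.74 F [-0.23  0.61 -4.02] M tool [-0.0277 -0.0022 -0.0403] gap 0.407 tilt [-0.001   0.0007]
shift [0.0015 0.0012 0.0447] yaw 0.06
```

View pics/c6.png

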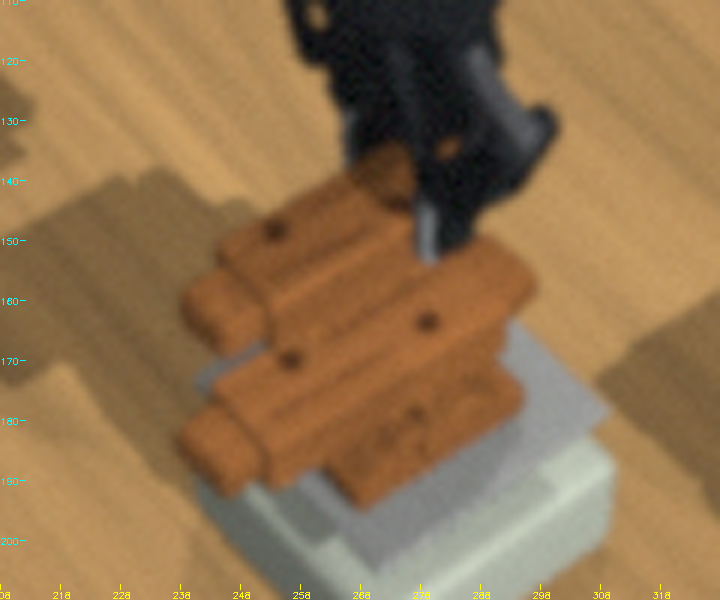

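Both bars are parallel and level, short above long. Lowering gently.

```bash
python3 -m crank '[[[0.0015,0.001,0.015],0],[[0.0015,0.001,0.03],0],[[0.0015,0.001,0.041],0],[[0.0015,0.001,0.045],0],[[0.0015,0.001,0.046],0],[[0.0015,0.001,0.046],0],[[0.0015,0.001,0.046],0]]' >/dev/null; python3 go.py 0.494 -0.0214 0.178 -89.8;python3 avg.py
```

```text
t 24.55 pos [ 0.4953 -0.0226  0.1851] jaw -89.82 F [-0.26  0.89 -2.88] M tool [0.0021 0.0215 0.0358] gap 0.402 tilt [ 0.0016 -0.0003]
shift [-0.0012  0.0013  0.0071] yaw -0.02
t 24.92 F [-0.03 -0.11 -4.  ] Mtool [ 0.0009 -0.0016 -0.0047] +- [0.0066 0.0073 0.0088] y_off 0.0002
```

```bash
python3 go.py 0.494 -0.0214 0.178 -89.8
python3 -m crank '[[[-0.001,0.001,0.002],0],[[-0.001,0.001,0.004],0],[[-0.001,0.001,0.006],0],[[-0.001,0.001,0.008],0],[[-0.001,0.001,0.008],0],[[-0.001,0.001,0.008],0]]' >/dev/null; python3 go.py;python3 avg.py
python3 -m crank '[[[0,0,0.0015],0],[[0,0,0.003],0],[[0,0,0.003],0],[[0,0,0.003],0]]' >/dev/null; python3 go.py;python3 avg.py
```

```text
t 25.25 pos [ 0.4946 -0.0225  0.1843] jaw -89.82 F [-0.47  0.71 -4.55] M tool [-0.0033  0.0376  0.0054] gap 0.406 tilt [-0.  0.]
shift [-0.0011  0.0006  0.0063] yaw -0.02
t 25.85 pos [ 0.4936 -0.0214  0.1764] jaw -89.82 F [-0.49  0.97 -0.99] M tool [-0.1207 -0.1518 -0.0739] gap 0.402 tilt [-0.0001  0.0002]
t 26.22 F [-0.73  0.8  -1.57] Mtool [-0.127  -0.162  -0.0161] +- [0.0097 0.0104 0.0076] y_off -0.0807
t 26.95 pos [ 0.4937 -0.0216  0.1734] jaw -89.83 F [-0.06 -0.09  0.73] M tool [-0.1281 -0.205  -0.003 ] gap 0.406 tilt [ 0.0003 -0.0001]
t 27.32 F [-0.76  0.49 -0.51] Mtool [-0.1094 -0.1536 -0.0209] +- [0.0085 0.0083 0.0082] y_off -0.2143
```

```bash
python3 -m crank '[[[0,0,0.0008],0],[[0,0,0.0008],0],[[0,0,0.0008],0]]' >/dev/null; python3 avg.py
python3 -m crank '[[[0,0,0],0],[[0,0,0],0],[[0,0,0],0],[[0,0,0],0]]' 0.45 >/dev/null; python3 go.py
python3 -c "
from h import *
s=crop(cv2.cvtColor(robot.camera('scene'),cv2.COLOR_RGB2BGR),268,165,50,60,6);cv2.imwrite('pics/c7.png',s)"
```

```text
t 28.32 F [-0.24  0.42  0.3 ] Mtool [-0.0242 -0.0969 -0.0112] +- [0.0091 0.0081 0.0044] y_off 0.0817
t 29.05 pos [ 0.4936 -0.0216  0.1725] jaw -89.82 F [ 0.35 -0.23 -0.57] M tool [-0.016   0.0339 -0.0032] gap 0.554 tilt [-0.     -0.0001]
```

View pics/c7.png

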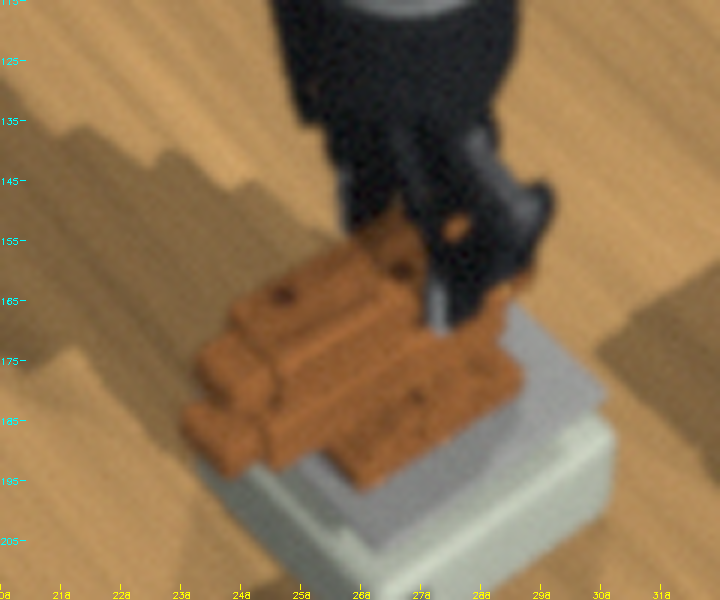

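The stack is holding with the fingers clear of the sides. Open a bit more, go straight up and away, then check.

```bash
python3 -m crank '[[[0,0,0],0],[[0,0,0],0],[[0,0,-0.01],0],[[0,0,-0.03],0],[[0,0,-0.06],0],[[0,0,-0.09],0],[[0,0,-0.09],0],[[0.05,0,-0.09],0],[[0.1,0,-0.09],0],[[0.15,0,-0.09],0],[[0.2,0,-0.09],0],[[0.25,0,-0.09],0],[[0.25,0,-0.09],0],[[0.25,0,-0.09],0]]' 0.2 >/dev/null; python3 go.py
python3 -c "
from h import *
T=cv2.cvtColor(robot.camera('top'),cv2.COLOR_RGB2BGR);S=cv2.cvtColor(robot.camera('scene'),cv2.COLOR_RGB2BGR)
cv2.imwrite('pics/sc8.png',S);cv2.imwrite('pics/top8.png',T)
cv2.imwrite('pics/c8.png',np.vstack([np.hstack([crop(T,316,215,33,33,6),crop(S,270,168,33,33,6)]),cv2.resize(np.hstack([T[50:350,80:480],S[50:350,100:500]]),(792,200))[:,:]]))"
```

```text
t 30.5 pos [ 0.4938 -0.2724  0.2618] jaw -89.98 F [-0.64  0.82 -0.17] M tool [ 0.0065 -0.0029  0.0298] gap 0.795 tilt [-0.001   0.0014]
```

View pics/c8.png

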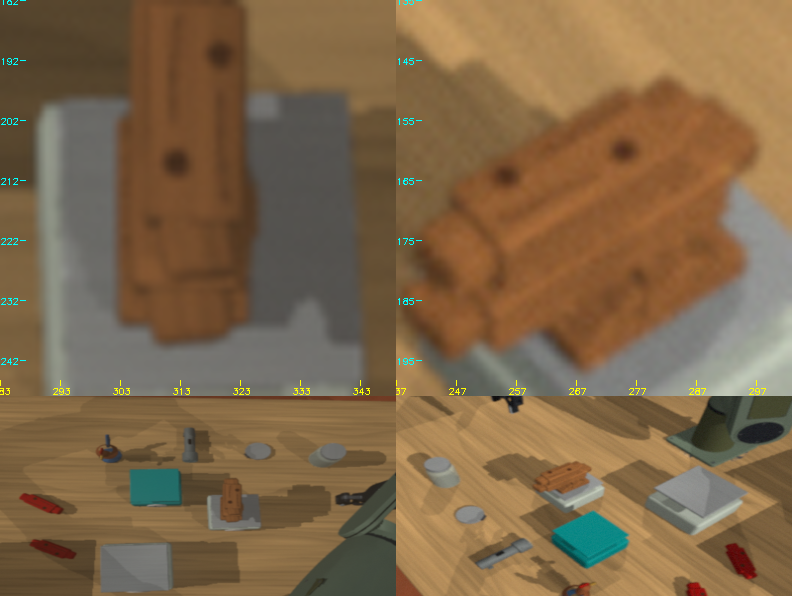

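Stack stands with both pieces parallel, bystanders in place. Final check of level and stillness.

```bash
python3 -c "
from tri import *
print(tri((319.7,191),(255.5,164.2)).round(4),tri((312.3,209),(275.2,160)).round(4))"
python3 -m crank '[[[0,0,0],0],[[0,0,0],0],[[0,0,0],0],[[0,0,0],0],[[0,0,0],0],[[0,0,0],0],[[0,0,0],0],[[0,0,0],0]]' >/dev/null
python3 -c "
from h import *
S=cv2.cvtColor(robot.camera('scene'),cv2.COLOR_RGB2BGR);a=cv2.imread('pics/sc8.png');w=np.s_[130:220,220:320]
print('diff',cv2.absdiff(S,a)[w].mean(),cv2.phaseCorrelate(S[w][...,1].astype(float),a[w][...,1].astype(float)))"
```

```text
[ 0.543  -0.0307  0.1906] [ 0.5022 -0.0141  0.1911]
diff 1.8985185185185185 ((-0.04336369639577242, -0.004540128385706055), 1.0548270664905102)
```

Level (0.5 mm over 44 mm, within pixel noise; expected height 0.191) and motionless. Handing in.

```bash
python3 -c "
from bench import robot
print(robot.finish_job(), robot.sense()['t'])"
```

```text
the job is handed in; nothing more can be done
the job is handed in; nothing more can be done
```

The stack is standing balanced on the small white scale, and I handed the job in at about 31.5 s. The long piece lies across the ridged block and the short piece on top of it, pointing the same way.

- **Finding the balance:** I lifted each piece, read the wrist moment, then gripped it again at its balance point. That was about 21 mm from the middle for the long piece (about 0.25 kg) and about 28 mm for the short one (about 0.41 kg). Both heavy ends point toward the robot.
- **Setting down:** I lowered each piece until the scale carried nearly all its weight, then let go. The pan sank about 5 mm and then a further 8 mm, well short of its 32 mm stop.
- **Last checks:** The short piece's two holes are at heights 0.1906 and 0.1911 m, where about 0.191 was expected, so it is level within measuring error. The stack did not move over the last 0.8 s. The rooster, jar, torch, mirror and look-alikes looked undisturbed in the last picture.
- **Disagreed:** While I set each piece down, moment readings suggested off-centre contact (up to about 0.16 N m). I put this down to small sideways forces of under about 1 N. Both pieces stayed put when released.

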